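Slide the end culture tube from the gravity rack into the take-off cradle

ROBOT

A 6-joint arm with a two-finger parallel gripper is mounted at the origin on the work surface. World frame = base frame: x ahead of the robot, y to its left, z up, the work surface at z = 0. Lengths are in m, angles in rad, forces in N, time in s.
With the tool pointing down it reaches from about 0.4 to 0.825 m from the base axis. Payload 7 kg.
Tool frame: the origin (TCP) lies midway between the tips of the shut fingers; the grasp point (between the pads) lies 19 mm behind it; z points along the fingers, y is the line along which they close (so a half turn about z gives the same grasp; the last joint's range is limited). The gripper opens to 85 mm and grips with 20 to 120 N. Pads are 22 mm wide; open, the fingers measure 114 mm over their backs; the gripper's body (76 mm by 85 mm) begins 54 mm behind the grasp point. The pads swing forward as they close: fully open they stand 13 mm farther back than shut.
Start: joints at [1.447, 0.359, 0.012, 0, -1.224, -0.288], TCP at [0.27, 0.619, 0.231] pointing down, gripper open.
Joint ranges: [-3.07, 3.07], [-1.43, 2.12], [-1.02, 1.25], [-3.03, 1.67], [-3.05, -0], [-3.03, 3.03]. Speed limits (rad/s): [2.39, 2.39, 3.01, 3.14, 3.14, 3.14].

INTERFACE

Orientations are given as a rotation vector (axis times angle).
In Python, from workcell import ctrl, vision, models gives the robot as it stands. The module is installed in compiled form; this text tells all that it offers.
- The arm moves only by the tool apply_moves, never from a script. Its argument "steps" is a list of rows, each an object with "translation": the shift along the tool's x, y, z scaled (see below), a list of three; "rot": the turn, a rotation vector about the tool's x, y, z scaled (see below), a list of three. In form: [{"translation": [x, y, z], "rot": [wx, wy, wz]}, ...]. A call has 1 to 5 rows; each row shifts and turns the commanded pose from where the row before left it, along the tool's axes as they then stand; what a row does not reach is not made up. The controller multiplies each number of a shift by 0.02 m and each number of a turn by 6 degrees. A row lasts 1/10 s, in which the tool goes at most 50 mm and 8.59 degrees, less where a joint would pass 70% of its speed; a pose out of reach is approached as far as the arm can. A call with a number of a shift or a turn outside -1 to 1 is refused whole. A call with a gripper value outside its range is refused whole. "jaw" is the closure, from -1 (fully open) to 1 (shut), set as the call begins (left out, the last holds). The fingers move at their own pace and stop on an object; "grip_force" is the grip in N (left out, the last holds). Time passes only in rows, so rows that do not move let the fingers close. It gives the time, the measured TCP pose, the force, the opening and the grip force at its end, in the units of the state.
- ctrl.get_state(): the state, without advancing time (a new reading comes with each control period).
- vision.snapshot(name): name is "side" or "top" or "wrist"; returns the picture (420x560x3 uint8, blue, green, red); there is no depth.
- vision.get_calibration(name): a dict with "mtx" (3x3 intrinsics, pixels), "distortion" ([k1, k2, p1, p2, k3] as OpenCV has them; the pictures are not rectified), "eye" and "attitude" of the camera in the world. Camera axes: x right, y up, looking along -z (the intrinsics and any distortion apply to the point x, -y, -z); pixel columns grow to the right and rows downward; lengths in m; the calibration is good to about 2 mm. A picture is of the moment at which its call begins: read the wrist's pose just before it. get_calibration takes no time and is no camera call; for the wrist camera it gives the pose at the moment of the call.
- ctrl.hand_in(): hands the job in; it is judged then, once.
Trained networks look in the newest picture that a camera, given by its name, has taken for a name from the list of things; names that differ only in an ending like _2 or _b are one class to them, and where a whole thing is asked for, a point or a joint stands for the part that bears it (a point fixed in the world has none). Each returns a list of dicts, best first, with "p" (0 to 1); they miss things now and then, are a little off and sometimes report something else, mostly with a low value. They report only what shows in the picture. A call takes as long as a camera call. They do not tell look-alikes from the thing itself.
- models.recognise(camera, name): "centre" ([x, y, z] in m, in world coordinates, good to about 4 mm: the middle of the surface that is visible of it).
- models.landmark_of(camera, name): "centre" ([x, y, z] in m, in world coordinates, good to about 4 mm: a listed point, or the origin of a listed thing).
The state is a dict: "time_s": time; "qpos": joint angles; "dq": joint speeds; "tau": joint torques, N m; "tool_pos": TCP position; "eef_rot": TCP orientation; "wrist_force": force on the tool from outside, world axes, zero at the start; "moment": the same for the moment, N m; "grip_width": finger opening in m; "grip_force": force on a finger pad.
Only numpy, scipy, OpenCV 4.12 (cv2) and the standard library are available. Lean on these libraries where they do the work, as an engineer would, in place of code of your own. Each camera call takes 0.05 s, during which the arm holds its last target. There are 200 camera calls.

TASK

Slide the lowest culture tube endways out of the sloped rack into the cradle beside it, without lifting it, so that it lies wholly within the cradle's length and the next tube rolls down to the stop, with the others closed up behind it. Do not let any tube drop, and leave the dish and the jars where they are.

Things in the scene. Friction and masses are not known exactly. Their poses are not given: they have to be found in the camera images.
- rack: Fixed aluminium rack: deck 136 mm wide (y -68 to 68), sloping 12 degrees down to its -x side, with four tubes side by side across it, rolling down against a 14 mm high stop lip. Origin: on the table below the axis of a tube at the stop; x level, uphill; y along the tubes; z up. Side walls (26 mm high, 6 thick, at y = -65 and 65) start 26 mm uphill of the origin.
- end_place (a point): Centre of a tube resting at the rack's stop, 80 mm above the table, straight above the rack's origin; axes as the rack. The deck is 20 mm below it. This place is open from above and at both sides, so a tube slides out endways (+y or -y). The next places are 39 mm farther in x and 8 mm higher each.
- cradle: Fixed aluminium cradle: channel open at both ends, 180 mm long (its y), 44 wide inside, lips 10 mm above its floor on both long sides, tilted like the rack. In line with the rack's end place, on its +y or -y side (varies), 2 mm lower, 2 mm gap. No end stop: a tube pushed too far falls off. Origin: on the table below its middle, 160 mm from the rack's origin; axes as the rack.
- cradle_mid (a point): Centre of a tube lying in the middle of the cradle: 78 mm above the table, straight above the cradle's origin; axes as the cradle.
- tube1: White plastic culture tube with a black screw cap: closed cylinder, 40 mm diameter, 120 mm long (cap 27 mm of it, same diameter), 0.08 to 0.17 kg, lying across the rack. Origin: on its axis at mid length; y along the tube (cap at +y), x and z turn as it rolls. The lowest, against the stop at the start.
- tube2: White plastic culture tube with a black screw cap: closed cylinder, 40 mm diameter, 120 mm long (cap 27 mm of it, same diameter), 0.08 to 0.17 kg, lying across the rack. Origin: on its axis at mid length; y along the tube (cap at +y), x and z turn as it rolls. Second from the stop at the start.
- tube3: White plastic culture tube with a black screw cap: closed cylinder, 40 mm diameter, 120 mm long (cap 27 mm of it, same diameter), 0.08 to 0.17 kg, lying across the rack. Origin: on its axis at mid length; y along the tube (cap at +y), x and z turn as it rolls. Third from the stop at the start.
- tube4: White plastic culture tube with a black screw cap: closed cylinder, 40 mm diameter, 120 mm long (cap 27 mm of it, same diameter), 0.08 to 0.17 kg, lying across the rack. Origin: on its axis at mid length; y along the tube (cap at +y), x and z turn as it rolls. Uppermost at the start.
- dish: Covered culture dish, a loose flat disc 98 mm in diameter and 17 mm high, lying on the table beside the rack's end place on the side away from the cradle, 160 mm from the rack's origin. Bystander. Origin: centre of its underside.
- jar1: Loose closed greenish glass jar, 70 mm in diameter, 100 mm high, behind the rack to the left (+y of the table). Bystander. Origin: centre of its underside.
- jar2: Loose closed clear glass jar with a paper label, 64 mm in diameter, 110 mm high, behind the rack to the right (-y of the table). Bystander. Origin: centre of its underside.
Things that resemble listed ones, but are neither listed nor needed, are in the scene too. What is shaped like the tube2 but red or yellow is not meant.

How it is judged:
By the outcome, as a careful person would: the job done as asked, in the order asked, and still so for the second after the job is handed in, with the robot touching nothing.
It also fails if it takes over 35 s, if anything falls off the work surface, if the arm or the gripper's body presses on something with over 40 N, if the wrist force passes 120 N, or if a joint passes its speed limit or range.

## Working session

There is one attempt and no reset: what is moved stays moved. The work goes in short steps, Python scripts to look and compute and a tool call to move; the robot and the scene stay as the last step left them, time stands still between calls to the robot, and variables do not carry over. Pictures are saved under pics/ and viewed, at most 10 in all, crops included, and the job is handed in when it is done.

Besides the shell and the picture viewer there is one more tool, called after "Call:" as name([rows], argument=value, ...), one row to a line, values as JSON. apply_moves: Moves the arm, as the interface text tells. Its arguments: {"type":"object","properties":{"steps":{"type":"array","items":{"type":"object","properties":{"translation":{"type":"array","items":{"type":"number","minimum":-1,"maximum":1}},"rot":{"type":"array","items":{"type":"number","minimum":-1,"maximum":1}}}}},"jaw":{"type":"number"},"grip_force":{"type":"number"}},"required":["steps"]}

```bash
mkdir -p pics; python3 - <<'E'
from workcell import ctrl, vision, models
import cv2
s=ctrl.get_state();print(s['time_s'],s['tool_pos'],s['eef_rot'],s['grip_width'])
a=vision.snapshot('top');b=vision.snapshot('side')
cv2.imwrite('pics/top.png',a);cv2.imwrite('pics/side.png',b)
for cam in('top','side'):
  for n in ['rack','end_place','cradle','cradle_mid','tube1','dish','jar1','jar2']:
    print(cam,n,[(round(r['p'],2),[round(float(v),3) for v in r['centre']]) for r in models.landmark_of(cam,n)][:6])
E
```

```text
0.0 [0.27000511 0.61809503 0.23035521] [ 3.07350811e+00 -6.42155257e-01 -2.89746041e-04] 0.08519212762221104
top rack [(0.7, [0.501, 0.072, -0.005])]
top end_place [(0.76, [0.504, 0.072, 0.077])]
top cradle [(0.92, [0.471, -0.093, 0.002])]
top cradle_mid [(0.6, [0.469, -0.089, 0.076])]
top tube1 [(0.95, [0.506, 0.072, 0.08]), (0.87, [0.353, 0.065, 0.019]), (0.82, [0.535, 0.059, 0.084]), (0.72, [0.614, 0.044, 0.104]), (0.63, [0.71, 0.273, 0.004]), (0.6, [0.333, 0.243, 0.024])]
top dish [(0.85, [0.529, 0.221, 0.004])]
top jar1 [(0.85, [0.706, 0.276, 0.004]), (0.65, [0.709, -0.281, 0.001])]
top jar2 [(0.85, [0.706, 0.276, 0.004]), (0.65, [0.709, -0.281, 0.001])]
side rack [(0.59, [0.5, 0.069, -0.005]), (0.49, [0.471, -0.089, 0.002])]
side end_place [(0.92, [0.5, 0.069, 0.077]), (0.74, [0.471, -0.084, 0.078]), (0.25, [0.532, 0.225, 0.002])]
side cradle [(0.76, [0.47, -0.09, 0.002])]
side cradle_mid [(0.66, [0.471, -0.087, 0.076])]
side tube1 [(0.92, [0.542, 0.061, 0.087]), (0.82, [0.504, 0.069, 0.084]), (0.68, [0.574, 0.057, 0.092]), (0.67, [0.615, 0.049, 0.104]), (0.67, [0.329, 0.237, 0.02]), (0.58, [0.348, 0.063, 0.019])]
side dish [(0.72, [0.533, 0.222, 0.001])]
side jar1 [(0.71, [0.709, -0.277, -0.003]), (0.63, [0.501, 0.072, 0.074]), (0.55, [0.706, 0.27, -0.0])]
side jar2 [(0.71, [0.709, -0.277, -0.003]), (0.63, [0.501, 0.072, 0.074]), (0.55, [0.706, 0.27, -0.0])]
```

View pics/top.png

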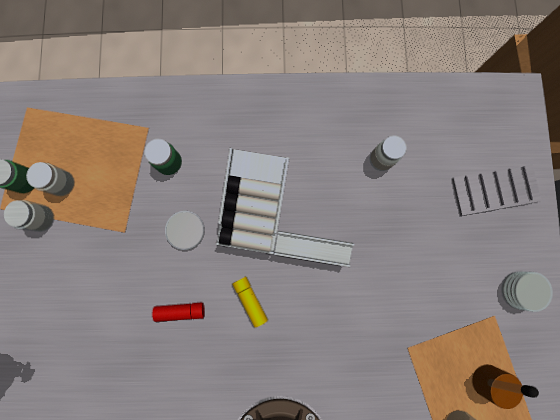

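View pics/side.png

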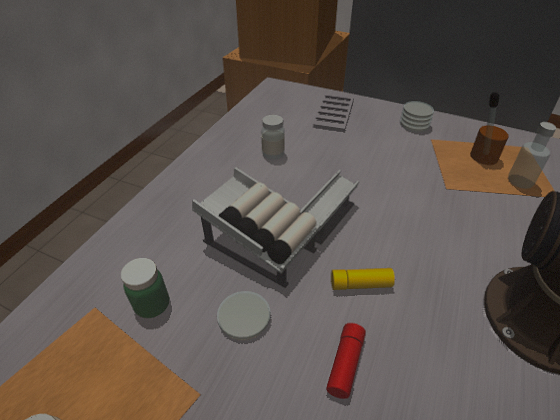

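Lowest white tube at about (250,242) in the top picture, cap at its left end (+y). The cradle is to its right (-y), at (312,250). Look-alikes: yellow at (250,302) and red at (178,312), both on the table and excluded by colour. The lowest of the four white tubes in the rack is meant. I'll go above the cap end with the fingers shut and confirm from close by.

Call:
apply_moves([
  {"translation":[1,0.78,0]},
  {"translation":[1,0.78,0]},
  {"translation":[1,0.78,0]},
  {"translation":[1,0.78,0]},
  {"translation":[1,0.78,0]},
], jaw=1)

```text
validation failed for argument at $.st...
```

Call:
apply_moves([
  {"translation":[1,0.78,0]},
  {"translation":[1,0.78,0]},
  {"translation":[1,0.78,0]},
  {"translation":[1,0.78,0]},
  {"translation":[1,0.78,0]},
])

```text
validation failed for argument at $.st...
```

Call:
apply_moves([
  {"translation":[1,0.78,0]},
  {"translation":[1,0.78,0]},
  {"translation":[1,0.78,0]},
  {"translation":[1,0.78,0]},
  {"translation":[1,0.78,0]},
])

```text
validation failed for argument at $.st...
```

Call:
apply_moves([
  {"translation":[1,0.78,0]},
  {"translation":[1,0.78,0]},
  {"translation":[1,0.78,0]},
  {"translation":[1,0.78,0]},
  {"translation":[0.5,0.4,0]},
])

```text
validation failed for argument at $.st...
```

Call:
apply_moves([
  {"rot":[0,0,-0.7]},
  {"rot":[0,0,-0.7]},
  {"rot":[0,0,-0.7]},
  {},
])

```text
validation failed for argument at $.st...
```

```bash
cat > h.py <<'E'
from workcell import ctrl, vision, models
import cv2, numpy as np
from scipy.spatial.transform import Rotation as R
O=np.array([.502,.071]);a=np.deg2rad(11);LY=np.array([np.sin(a),np.cos(a)]);LX=np.array([np.cos(a),-np.sin(a)])
def st():
  s=ctrl.get_state();M=R.from_rotvec(s['eef_rot']).as_matrix();p=s['tool_pos'];d=p[:2]-O
  print('t',s['time_s'],'tcp',p.round(4),'local x,y',(d@LX).round(4),(d@LY).round(4),'tooly deg',np.degrees(np.arctan2(M[1,1],M[0,1])).round(2),'toolz',M[:,2].round(3),'w',s['grip_width'],s['wrist_force'].round(1))
  return p,M
E
python3 - <<'E'
from h import *
st()
cv2.imwrite('pics/w1.png',vision.snapshot('wrist'))
for n in['end_place','tube1','cradle_mid']:
  for r in models.landmark_of('wrist',n)[:5]:
    c=np.array(r['centre']);d=c[:2]-O;print(n,round(r['p'],2),c.round(3),'local',(d@LX).round(3),(d@LY).round(3))
E
```

```text
t 0.9 tcp [0.2702 0.6186 0.2313] local x,y -0.332 0.4933 tooly deg -113.59 toolz [-0.  0. -1.] w 0.08499709556688087 [ 0.3 -0.1 -0.3]
```

View pics/w1.png

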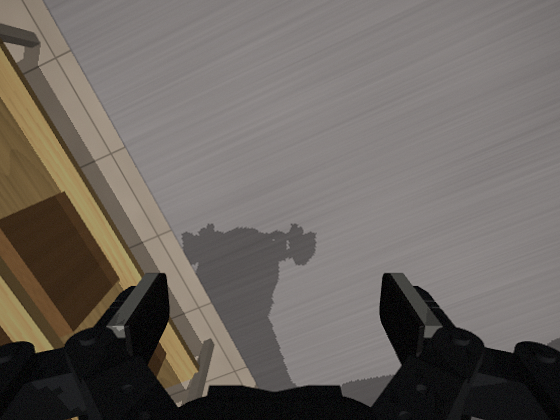

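The calls were refused because each row needs both fields. The arm hasn't moved, and this picture shows only bare table and the open fingers. I'll redo the moves with both fields.

Call:
apply_moves([
  {"translation":[1,0.78,0],"rot":[0,0,0]},
  {"translation":[1,0.78,0],"rot":[0,0,0]},
  {"translation":[1,0.78,0],"rot":[0,0,0]},
  {"translation":[1,0.78,0],"rot":[0,0,0]},
  {"translation":[1,0.78,0],"rot":[0,0,0]},
], jaw=1)

```text
time_s: 1.6
tool_pos: [0.3312, 0.5057, 0.2314]
eef_rot: [-3.075, 0.642, 0.0]
wrist_force: [-0.0, -0.1, -0.3]
grip_width: 0.0124
grip_force: 0.0
```

Call:
apply_moves([
  {"translation":[1,0.78,0],"rot":[0,0,0]},
  {"translation":[1,0.78,0],"rot":[0,0,0]},
  {"translation":[1,0.78,0],"rot":[0,0,0]},
  {"translation":[1,0.78,0],"rot":[0,0,0]},
  {"translation":[1,0.78,0],"rot":[0,0,0]},
])

```text
time_s: 2.1
tool_pos: [0.3917, 0.3939, 0.2315]
eef_rot: [-3.075, 0.642, -0.0]
wrist_force: [0.4, 0.2, 0.4]
grip_width: 0.0001
grip_force: 0.0
```

Call:
apply_moves([
  {"translation":[1,0.78,0],"rot":[0,0,0]},
  {"translation":[1,0.78,0],"rot":[0,0,0]},
  {"translation":[1,0.78,0],"rot":[0,0,0]},
  {"translation":[1,0.78,0],"rot":[0,0,0]},
  {"translation":[1,0.78,0],"rot":[0,0,0]},
])

```text
time_s: 2.6
tool_pos: [0.452, 0.2823, 0.2315]
eef_rot: [-3.075, 0.642, -0.0]
wrist_force: [1.4, 0.3, 0.1]
grip_width: 0.0001
grip_force: 0.0
```

Call:
apply_moves([
  {"translation":[1,0.78,0],"rot":[0,0,0]},
  {"translation":[1,0.78,0],"rot":[0,0,0]},
  {"translation":[1,0.78,0],"rot":[0,0,0]},
  {"translation":[1,0.78,0],"rot":[0,0,0]},
  {"translation":[0.5,0.4,0],"rot":[0,0,0]},
])

```text
time_s: 3.1
tool_pos: [0.5063, 0.1813, 0.2314]
eef_rot: [-3.075, 0.644, -0.0]
wrist_force: [0.2, -0.4, 0.1]
grip_width: -0.0002
grip_force: 0.0
```

Call:
apply_moves([
  {"translation":[0,0,0],"rot":[0,0,-0.7]},
  {"translation":[0,0,0],"rot":[0,0,-0.7]},
  {"translation":[0,0,0],"rot":[0,0,-0.7]},
  {"translation":[0,0,0],"rot":[0,0,0]},
])

```text
time_s: 3.5
tool_pos: [0.5057, 0.1832, 0.2314]
eef_rot: [-3.127, 0.3, -0.0]
wrist_force: [-0.7, 0.4, -0.0]
grip_width: 0.0002
grip_force: 0.0
```

```bash
python3 - <<'E'
from h import *
st()
cv2.imwrite('pics/w2.png',vision.snapshot('wrist'))
for n in['end_place','tube1','cradle_mid']:
  for r in models.landmark_of('wrist',n)[:5]:
    c=np.array(r['centre']);d=c[:2]-O;print(n,round(r['p'],2),c.round(3),'local',(d@LX).round(3),(d@LY).round(3))
E
```

```text
t 3.5 tcp [0.5057 0.1832 0.2314] local x,y -0.0178 0.1108 tooly deg -100.95 toolz [ 0.  0. -1.] w 0.00023246912126505237 [-0.7  0.4 -0. ]
tube1 0.94 [0.619 0.048 0.103] local 0.119 -0.001
tube1 0.86 [0.539 0.065 0.088] local 0.038 0.001
tube1 0.75 [0.352 0.063 0.021] local -0.146 -0.036
tube1 0.64 [0.5   0.066 0.079] local -0.001 -0.005
tube1 0.56 [0.576 0.055 0.094] local 0.076 -0.002
```

View pics/w2.png

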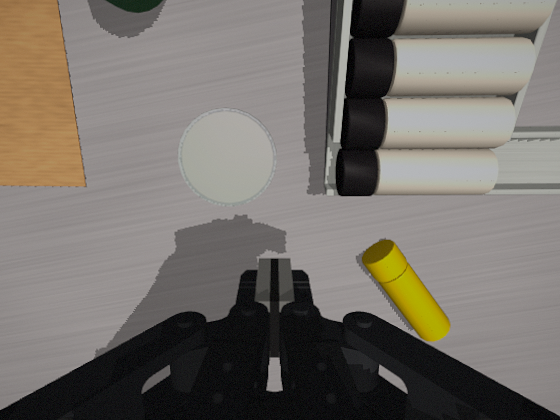

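The close view confirms it: tube 1 is the lowest white tube, cap face at about (337,172), with the cradle in line behind it at (530,160). I'll descend beyond the cap end.

Call:
apply_moves([
  {"translation":[0.85,0.8,0],"rot":[0,0,0]},
  {"translation":[0,0,1],"rot":[0,0,0]},
  {"translation":[0,0,1],"rot":[0,0,0]},
  {"translation":[0,0,1],"rot":[0,0,0]},
  {"translation":[0,0,1],"rot":[0,0,0]},
])

```text
time_s: 4.2
tool_pos: [0.5194, 0.1645, 0.1506]
eef_rot: [-3.127, 0.303, -0.0]
wrist_force: [-0.2, 0.2, 0.3]
grip_width: -0.0002
grip_force: 0.0
```

Call:
apply_moves([
  {"translation":[0,0,1],"rot":[0,0,0]},
  {"translation":[0,0,1],"rot":[0,0,0]},
  {"translation":[0,0,1],"rot":[0,0,0]},
  {"translation":[0,0,0.9],"rot":[0,0,0]},
  {"translation":[0,0,0],"rot":[0,0,0]},
])

```text
time_s: 4.7
tool_pos: [0.5179, 0.1637, 0.0711]
eef_rot: [3.124, -0.303, -0.005]
wrist_force: [-0.7, 0.5, -0.1]
grip_width: 0.0001
grip_force: 0.0
```

```bash
python3 - <<'E'
from h import *
st()
s=vision.snapshot('side');w=vision.snapshot('wrist')
cv2.imwrite('pics/c1.png',np.hstack([cv2.resize(s[140:300,170:380],(400,305)),cv2.resize(w,(400,305))]))
E
```

```text
t 4.7 tcp [0.5179 0.1637 0.0711] local x,y -0.0021 0.094 tooly deg -101.07 toolz [-0.004 -0.002 -1.   ] w 5.515360141816699e-05 [-0.7  0.5 -0.1]
```

View pics/c1.png

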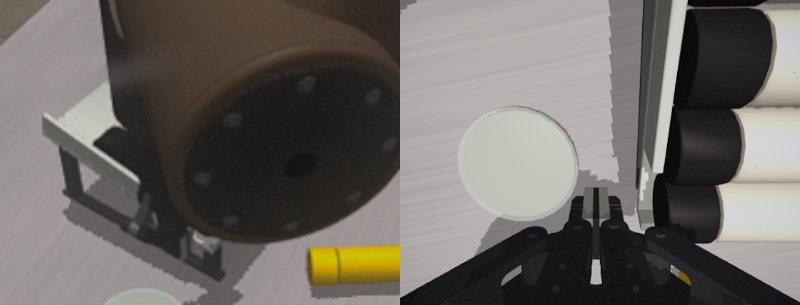

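The fingertips are in line with tube 1's cap face. Pushing slowly.

Call:
apply_moves([
  {"translation":[0,0.5,0],"rot":[0,0,0]},
  {"translation":[0,0.5,0],"rot":[0,0,0]},
  {"translation":[0,0.5,0],"rot":[0,0,0]},
  {"translation":[0,0.5,0],"rot":[0,0,0]},
  {"translation":[0,0.5,0],"rot":[0,0,0]},
])

```text
time_s: 5.3
tool_pos: [0.5104, 0.1151, 0.0741]
eef_rot: [-3.126, 0.301, -0.003]
wrist_force: [-0.6, 4.0, 2.5]
grip_width: 0.0001
grip_force: 2.0
```

Call:
apply_moves([
  {"translation":[0,0.5,0],"rot":[0,0,0]},
  {"translation":[0,0.5,0],"rot":[0,0,0]},
  {"translation":[0,0.5,0],"rot":[0,0,0]},
  {"translation":[0,0.5,0],"rot":[0,0,0]},
  {"translation":[0,0,0],"rot":[0,0,0]},
])

```text
time_s: 5.8
tool_pos: [0.5007, 0.0743, 0.0728]
eef_rot: [3.125, -0.303, -0.004]
wrist_force: [-0.6, -0.3, -0.6]
grip_width: 0.0
grip_force: 0.0
```

```bash
python3 - <<'E'
from h import *
st()
s=vision.snapshot('top');w=vision.snapshot('wrist')
cv2.imwrite('pics/c2.png',np.hstack([cv2.resize(s[140:290,190:390],(400,300)),cv2.resize(w,(400,300))]))
E
```

```text
t 5.8 tcp [0.5007 0.0743 0.0728] local x,y -0.0019 0.003 tooly deg -101.08 toolz [-0.003 -0.001 -1.   ] w 9.110271222971302e-06 [-0.6 -0.3 -0.6]
```

View pics/c2.png

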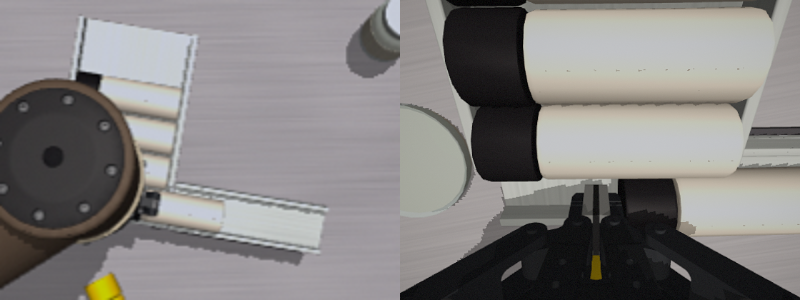

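Tube 1 is sliding into the cradle ahead of the fingers and the others haven't moved (right half: tube 1's cap at about (650,200)). Continuing.

Call:
apply_moves([
  {"translation":[0,0.5,0],"rot":[0,0,0]},
  {"translation":[0,0.5,0],"rot":[0,0,0]},
  {"translation":[0,0.5,0],"rot":[0,0,0]},
  {"translation":[0,0.5,0],"rot":[0,0,0]},
  {"translation":[0,0.5,0],"rot":[0,0,0]},
])

```text
time_s: 6.4
tool_pos: [0.4923, 0.0261, 0.0732]
eef_rot: [3.127, -0.301, -0.001]
wrist_force: [0.1, 1.0, 0.1]
grip_width: 0.0002
grip_force: 0.5
```

Call:
apply_moves([
  {"translation":[0,0.5,0],"rot":[0,0,0]},
  {"translation":[0,0.5,0],"rot":[0,0,0]},
  {"translation":[0,0.5,0],"rot":[0,0,0]},
  {"translation":[0,0.4,0],"rot":[0,0,0]},
  {"translation":[0,0,0],"rot":[0,0,0]},
])

```text
time_s: 6.9
tool_pos: [0.485, -0.0112, 0.0733]
eef_rot: [3.127, -0.303, -0.001]
wrist_force: [0.4, 0.3, -0.1]
grip_width: 0.0001
grip_force: 0.0
```

```bash
python3 - <<'E'
from h import *
st()
s=vision.snapshot('top');w=vision.snapshot('wrist')
cv2.imwrite('pics/c3.png',np.hstack([cv2.resize(s[140:290,190:390],(400,300)),cv2.resize(w,(400,300))]))
E
```

```text
t 6.9 tcp [ 0.485  -0.0112  0.0733] local x,y -0.001 -0.084 tooly deg -101.06 toolz [-0. -0. -1.] w 0.00010946308555528201 [ 0.4  0.3 -0.1]
```

View pics/c3.png

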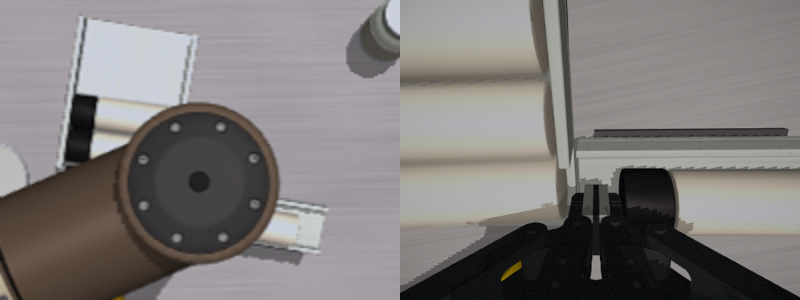

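The tubes have rolled down, and tube 1 lies in the cradle with its end about 30 mm short of the far edge (left half: tube end at x≈300, cradle end at 327). I'll go straight up, away from it, and check.

Call:
apply_moves([
  {"translation":[0,-0.1,-0.3],"rot":[0,0,0]},
  {"translation":[0,0,-1],"rot":[0,0,0]},
  {"translation":[0,0,-1],"rot":[0,0,0]},
  {"translation":[0,0,-1],"rot":[0,0,0]},
  {"translation":[0,0,-1],"rot":[0,0,0]},
])

```text
time_s: 7.5
tool_pos: [0.4859, -0.0078, 0.1606]
eef_rot: [-3.127, 0.3, -0.001]
wrist_force: [-0.1, -0.6, -0.1]
grip_width: 0.0003
grip_force: 0.0
```

Call:
apply_moves([
  {"translation":[-1,0,-1],"rot":[0,0,0]},
  {"translation":[-1,0,-1],"rot":[0,0,0]},
  {"translation":[-1,0,-1],"rot":[0,0,0]},
  {"translation":[-1,0,-1],"rot":[0,0,0]},
  {"translation":[0,0,0],"rot":[0,0,0]},
])

```text
time_s: 8.0
tool_pos: [0.407, 0.0078, 0.2426]
eef_rot: [-3.125, 0.298, -0.008]
wrist_force: [0.7, 0.2, 1.5]
grip_width: -0.0003
grip_force: 0.0
```

```bash
python3 - <<'E'
from h import *
st()
s=vision.snapshot('side');w=vision.snapshot('wrist')
cv2.imwrite('pics/c4.png',np.hstack([cv2.resize(s[150:300,170:370],(400,300)),cv2.resize(w,(400,300))]))
for cam in('wrist','side'):
  for r in models.landmark_of(cam,'tube1')[:6]:
    c=np.array(r['centre']);d=c[:2]-O;print(cam,round(r['p'],2),c.round(3),'local',(d@LX).round(3),(d@LY).round(3))
E
```

```text
t 8.0 tcp [0.407  0.0078 0.2426] local x,y -0.0812 -0.0802 tooly deg -100.9 toolz [ 0.005  0.002 -1.   ] w -0.00027154804685035306 [0.7 0.2 1.5]
wrist 0.9 [0.5   0.064 0.079] local -0.001 -0.007
wrist 0.67 [0.351 0.063 0.019] local -0.146 -0.036
wrist 0.64 [0.538 0.061 0.085] local 0.037 -0.003
wrist 0.63 [ 0.474 -0.085  0.08 ] local 0.002 -0.158
wrist 0.56 [0.332 0.235 0.018] local -0.198 0.129
side 0.87 [ 0.472 -0.089  0.084] local 0.001 -0.163
side 0.86 [0.537 0.064 0.086] local 0.036 -0.001
side 0.85 [0.326 0.239 0.022] local -0.205 0.131
side 0.71 [0.577 0.049 0.097] local 0.077 -0.007
side 0.67 [0.351 0.059 0.02 ] local -0.146 -0.04
side 0.6 [0.5   0.066 0.079] local -0.001 -0.006
```

View pics/c4.png

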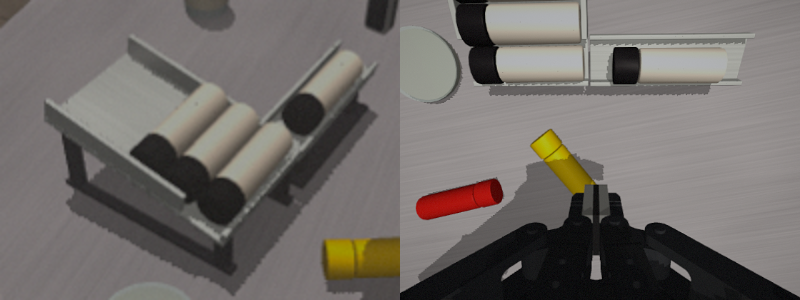

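Tube 1 lies in the middle of the cradle (right half, 613–727 at row 65). The other three are closed up at the stop, and the robot touches nothing.

```bash
python3 -c "
from workcell import ctrl
print(ctrl.hand_in())"
```

```text
the job is handed in; nothing more can be done
None
```

Done and handed in at about 8 s of the 35 s allowed: tube 1 lies within the cradle's length, tube 2 is at the stop with tubes 3 and 4 closed up behind it, no tube dropped, and the arm went nowhere near the dish or jars.

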